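# Load a slide tray under the lens of a slide imager

## Task

Load the dark slide tray into the white slide imager: set it flat on the loading deck with its orange grip towards the front, then slide it, plain end first, under the lens and push it in past the drag of the side spring until it is fully home against the sprung stop hidden inside, and let go. How deep the stop sits has to be felt: press the tray firmly home but do not ram the stop, and do not knock the tray against the lens. Leave everything else on the bench where it is.

Things in the scene. Friction and masses are not known exactly. Their poses are not given: they have to be found in the camera images.
- imager: White slide imager, fixed: loading deck in front, head overhanging it, rear column. Origin on the bench under the middle of the head's front edge; x axis inwards (the way the tray goes), y left, z up. Head 180 mm wide, x = 0 to 165 mm, its top 91 mm above the deck at the front (120 mm behind x = 65 mm). A black hood below the head, x = 5 to 67 mm, hangs to 17.5 mm above the deck.
- deck_mouth (a point): Middle of the flared mouth of the guide channel, on the deck's top surface (18 mm above the bench), 45 mm in front of the head's front edge; axes as the imager's. Flares and rails are 10 mm high. From here to the deck's free front edge, 115 mm nearer, the deck is flat, open, 130 mm wide, nothing beside it.
- head_edge (a point): Point on the deck's top surface under the head's front edge; axes as the imager's. Straight rails 67 mm apart (tray + 3 mm) run from x = -15 to 85 mm; in front of them flares widen the mouth to about 94 mm at x = -45 mm. Home, the tray's nose lies 74 to 106 mm behind this point and its tail 76 to 44 mm in front of it: the hidden stop's depth differs each time.
- side_spring_mid (a point): Middle of the bowed steel side spring in the right-hand (-y) rail, 34 mm behind the head's front edge, from about x = -5 to 72 mm. It presses the tray against the left rail. Pushing force: under 2 N up to the spring, then 5 to 15 N while the nose wedges it aside (nose about 10 to 35 mm behind the edge), then a steady 4 to 9 N up to the stop. Its drag keeps the tray where it is left.
- objective: Steel lens under the head, 34 mm across, fixed to the imager 34 mm behind the head's front edge. Origin at the middle of its lower face, 15.5 mm above the deck: the 12 mm high tray passes with 3.5 mm to spare. Must not be struck.
- stop_buffer (a joint): Stiff buffer of the stop, hidden inside behind the lens, in m: 0 free, grows as the tray presses it in. It yields only above 5 N and then by 1 mm for every further 5 N (on top of the sliding drag); 6 mm at most. More than 4 mm counts as ramming.
- stop_plunger (a joint): Soft presence plunger (1 N) in the face of the hidden stop, in m: 0 out, 0.006 pressed flush by the tray's nose, which is then against the buffer.
- tray_center (a point): Centre, half-way up, of the loose slide tray: dark metal, 150 mm long (its x axis, nose at +x), 64 mm wide (y), 12 mm high, about 0.22 kg, holding two glass slides below its top edge; corners rounded at 8 mm. Can be lifted from above across its 64 mm width at mid-length (its centre of mass is within 6 mm of this point). It starts flat on the bench, its top up.
- tray_tail (a point): Middle of the flat rear end face of the tray, half-way up (6 mm above its underside), 75 mm behind the tray's centre; same axes. Above the tail stands the orange grip fin: 12 mm wide (y), 24 mm long (from the rear end face forwards), 20 mm high on top of the 12 mm tray, its rear flush with the end face.
- slide_box: White and blue cardboard box of slides, 56 x 82 x 34 mm, a bystander; origin at the centre of its underside.
- tape_roll: Roll of yellow tape lying flat, 72 mm across, 19 mm high, a bystander; origin at the centre of its underside.
- plate_white: White 96-well plate, 86 x 128 x 14 mm, a bystander; origin at the centre of its underside.
There are look-alikes about, which are no part of the job. Of the things shaped like the part that bears tray_center, the dark steel one is meant.

How it is judged:
By the outcome, as a careful person would: the job done as asked, in the order asked, and still so for the second after the job is handed in, with the robot touching nothing.
It also fails if it takes over 64 s, if anything falls off the work surface, if the arm or the gripper's body presses on something with over 40 N, if the wrist force passes 120 N, or if a joint passes its speed limit or range.

## Robot

A 6-joint arm with a two-finger parallel gripper is mounted at the origin on a cart in front of the work surface, level with it; the furniture and walls round the work are solid. World frame = base frame: x ahead of the robot, y to its left, z up, the work surface at z = 0. Lengths are in m, angles in degrees, forces in N, time in s.
With the tool pointing down it reaches from about 0.3 to 0.85 m from the base axis. Payload 4.2 kg.
Tool frame: the origin (TCP) lies between the finger pads; the fingertips stand 22 mm ahead of it and the grasp point (between the pads) lies 3 mm ahead of it; y points along the fingers, z is the direction in which the jaws open and shut, and the axes are right-handed (so a half turn about y gives the same grasp; the last joint's range is limited). The gripper opens to 91 mm and grips with 3 to 60 N. Pads are 32 mm wide; open, the fingers measure 118 mm over their backs; the gripper's body (76 mm by 178 mm) begins 60 mm behind the grasp point.
Start: joints at [70.302, 18.312, 89.639, -0, 72.044, -1.146], TCP at [0.183, 0.545, 0.236] pointing down, gripper open.
Joint ranges: [-177.97, 177.97], [-48.28, 115.42], [12.27, 149.76], [-77.06, 257.06], [2.81, 150.46], [-146.56, 146.56]. Speed limits (degrees/s): [147.25, 147.25, 180, 180, 180, 180].

## Interface

Orientations are given as [roll, pitch, yaw] about the fixed x, y, z axes, in that order (R = Rz(yaw) Ry(pitch) Rx(roll)).
In Python, from cell import * gives the robot as it stands. The module is installed in compiled form; this text tells all that it offers.
- The arm moves only by the tool play_rows, never from a script. Its argument "deltas" is one flat list of numbers, 5 for each row, row after row: the opening, from 0 (shut) to 1 (fully open), then the shift along the tool's x, y, z each as a share of 0.25 m, from -1 to 1, then the turn about the tool's y as a share of 120 degrees, from -1 to 1. A call has 1 to 8 rows; each row is the pose to reach, as a shift and turn from the pose commanded when the call began, along the tool's axes at that moment; what a row does not reach only later rows make up. A row lasts 1/10 s, in which the tool goes at most 50 mm and 8.59 degrees, less where a joint would pass 70% of its speed; a pose out of reach is approached as far as the arm can. A call with a number of a shift or a turn outside -1 to 1 is refused whole. A call with a gripper value outside its range is refused whole. The fingers move at their own pace and stop on an object; "force" is the grip in N (left out, the last holds). Time passes only in rows, so rows that repeat a pose let the fingers close. It gives the time, the measured TCP pose, the force and the opening at its end, in the units of the state.
- read_state(): the state, without advancing time (a new reading comes with each control period).
- camera(name): name is "scene" or "top" or "wrist"; returns a dict with "image" (384x512x3 uint8, red, green, blue), "mtx" (3x3 intrinsics, pixels), "rvec" (rotation vector, rad) and "tvec" (3), from world to camera coordinates, as OpenCV has them; the wrist camera has in their place "mount" (4x4, takes a point from camera to tool coordinates, whose origin is the TCP and whose axes are the tool frame's). Camera axes: x right, y down, z forward; pixel columns grow to the right and rows downward; lengths in m; the calibration is good to about 2 mm. A picture is of the moment at which its call begins: read the wrist's pose just before it. There is no depth.
- close_job(): hands the job in, once; it reports no verdict.
The state is a dict: "clock": time; "joint_pos": joint angles; "qd": joint speeds; "tau": joint torques, N m; "position": TCP position; "orientation": TCP orientation; "wrist_force": force on the tool from outside, world axes, zero at the start; "wrist_torque": the same for the moment, N m; "width": finger opening in m.
Only numpy, scipy, OpenCV 4.12 (cv2) and the standard library are available. Lean on these libraries where they do the work, as an engineer would, in place of code of your own. Each camera call takes 0.05 s, during which the arm holds its last target. There are 200 camera calls.

## Working session

There is one attempt and no reset: what is moved stays moved. The work goes in short steps, Python scripts to look and compute and a tool call to move; the robot and the scene stay as the last step left them, time stands still between calls to the robot, and variables do not carry over. Pictures are saved under pics/ and viewed, about 8 in all and at most 12, crops included, and the job is handed in when it is done.

Besides the shell and the picture viewer there is one more tool, called after ">>>" as name(argument=value, ...), one argument or row to a line, values as JSON. play_rows: Moves the arm, as the interface text tells. Shift numbers are shares of 0.25 m and turn numbers shares of 120 degrees, none past 1 either way. Its arguments: {"type":"object","properties":{"deltas":{"type":"array"},"force":{"type":"number"}},"required":["deltas"]}

```bash
mkdir -p pics; cat > h.py <<'E'
from cell import *
import numpy as np, cv2
from scipy.spatial.transform import Rotation as R
def pose():
    s=read_state(); return np.array(s['position']),R.from_euler('xyz',s['orientation'],degrees=True).as_matrix()
def shot(n,f):
    p,Rm=pose(); c=camera(n); cv2.imwrite('pics/'+f+'.png',cv2.cvtColor(c['image'],cv2.COLOR_RGB2BGR))
    K=np.array(c['mtx'])
    if 'mount' in c:
        T=np.eye(4);T[:3,:3]=Rm;T[:3,3]=p; M=T@np.array(c['mount'])
    else:
        r=cv2.Rodrigues(np.array(c['rvec'],float))[0]; M=np.eye(4);M[:3,:3]=r.T;M[:3,3]=-r.T@np.array(c['tvec']).ravel()
    np.savez('pics/'+f+'.npz',K=K,M=M); return c['image'],K,M
def load(f):
    d=np.load('pics/'+f+'.npz'); return cv2.imread('pics/'+f+'.png'),d['K'],d['M']
def cast(u,v,z,K,M):
    d=M[:3,:3]@np.linalg.solve(K,[u,v,1.]); o=M[:3,3]; return o+d*(z-o[2])/d[2]
def proj(P,K,M):
    q=M[:3,:3].T@(np.array(P)-M[:3,3]); q=K@q; return q[:2]/q[2]
E
python3 - <<'E'
from h import *
a=shot('top','top0');b=shot('scene','sc0')
for x in (a,b): print(x[1].round(1).tolist(),x[2].round(3).tolist())
s=read_state();print(s)
print(pose()[1].round(3))
E
```

```text
[[374.1, 0.0, 254.8], [0.0, 374.1, 194.4], [0.0, 0.0, 1.0]] [[0.006, -0.983, 0.185, 0.411], [-1.0, -0.007, -0.001, 0.002], [0.002, -0.185, -0.983, 1.106], [0.0, 0.0, 0.0, 1.0]]
[[482.1, 0.0, 251.2], [0.0, 482.1, 192.8], [0.0, 0.0, 1.0]] [[0.657, -0.381, 0.651, -0.287], [-0.754, -0.358, 0.551, -0.741], [0.023, -0.852, -0.522, 0.778], [0.0, 0.0, 0.0, 1.0]]
{'clock': 0.1, 'joint_pos': array([ 7.02991681e+01,  1.83468705e+01,  8.96986518e+01,  1.75369417e-04,
        7.20429439e+01, -1.14642906e+00]), 'qd': array([ 0.07142083, -0.13789996, -0.22416463,  0.00616121,  0.06988225,
       -0.04440155]), 'tau': array([ 6.09139370e-04, -4.13334846e+01, -2.32510793e+01,  7.28020398e-02,
        4.22576303e-02, -5.07246511e-05]), 'position': array([0.18283388, 0.54472818, 0.2352206 ]), 'orientation': array([-9.00884451e+01,  1.93670684e-03, -1.85544585e+01]), 'wrist_force': array([ 0.30730504,  0.76202679, -0.10938217]), 'wrist_torque': array([ 0.02697958, -0.00936522, -0.02697058]), 'width': 0.09141124032049971}
[[ 0.948 -0.001  0.318]
 [-0.318 -0.001  0.948]
 [-0.    -1.    -0.002]]
```

View pics/top0.png

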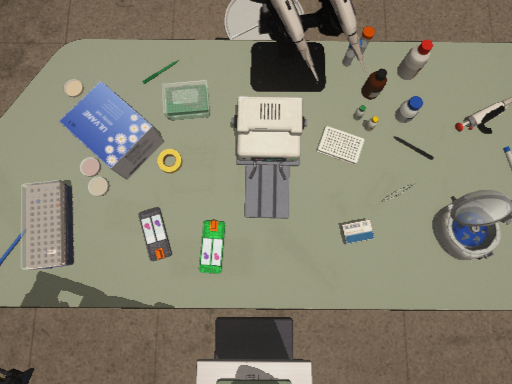

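View pics/sc0.png

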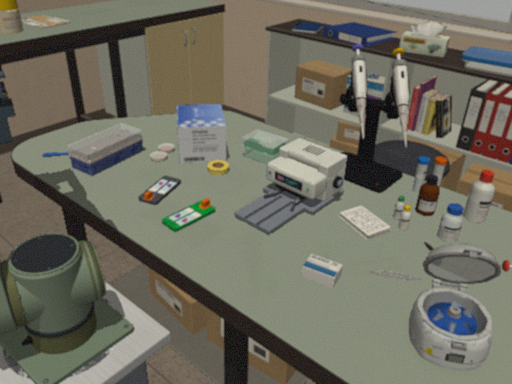

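Top view: the dark tray is at (155,233), with its orange grip at (159,254) towards the robot. The look-alike is the green tray at (212,246). The imager's deck is at (267,190) and its head at (269,130). I choose the dark one and will check it in a close crop.

```bash
python3 - <<'E'
from h import *
im,K,M=load('top0'); hsv=cv2.cvtColor(im,cv2.COLOR_BGR2HSV)
def roi(m,x0,x1,y0,y1):
    o=np.zeros_like(m);o[y0:y1,x0:x1]=m[y0:y1,x0:x1];return o
print('px tray',im[250,148],im[233,165],'bench',im[270,180],'deck',im[200,252],im[200,284],im[200,267])
bg=np.array(im[270,180],int)
diff=(np.abs(im.astype(int)-bg).max(2)>30).astype(np.uint8)*255
out=im.copy()
for n,b,z in (('tray',(130,182,200,268),0.012),('deck',(238,298,168,225),0.018)):
    m=cv2.morphologyEx(roi(diff,*b),cv2.MORPH_CLOSE,np.ones((5,5)))
    c=max(cv2.findContours(m,0,1)[0],key=cv2.contourArea)
    P=np.array([cast(*p[0],z,K,M)[:2] for p in c],np.float32)
    r=cv2.minAreaRect(P*1000);print(n,r,cv2.boxPoints(r).round(0).tolist())
    cv2.drawContours(out,[c],-1,(0,0,255),1)
o=roi(cv2.inRange(hsv,(3,150,120),(20,255,255)),140,175,240,265)
ys,xs=np.nonzero(o);print('grip',xs.mean(),ys.mean(),cast(xs.mean(),ys.mean(),.03,K,M))
cv2.imwrite('pics/crop0.png',cv2.resize(out[90:275,125:310],None,fx=3.2,fy=3.2,interpolation=cv2.INTER_CUBIC))
E
```

```text
px tray [78 81 82] [106 106 111] bench [127 153 152] deck [134 130 131] [131 129 129] [133 129 130]
tray ((500.0332336425781, 292.8025817871094), (152.8106231689453, 67.52091217041016), 17.378103256225586) [[417.0, 302.0], [437.0, 238.0], [583.0, 283.0], [563.0, 348.0]]
deck ((623.1784057617188, -33.9549560546875), (132.0586395263672, 151.3635711669922), 89.0541763305664) [[546.0, -99.0], [698.0, -101.0], [700.0, 31.0], [549.0, 33.0]]
grip 159.2625 253.25 [0.44231878 0.27122555 0.03      ]
```

View pics/crop0.png

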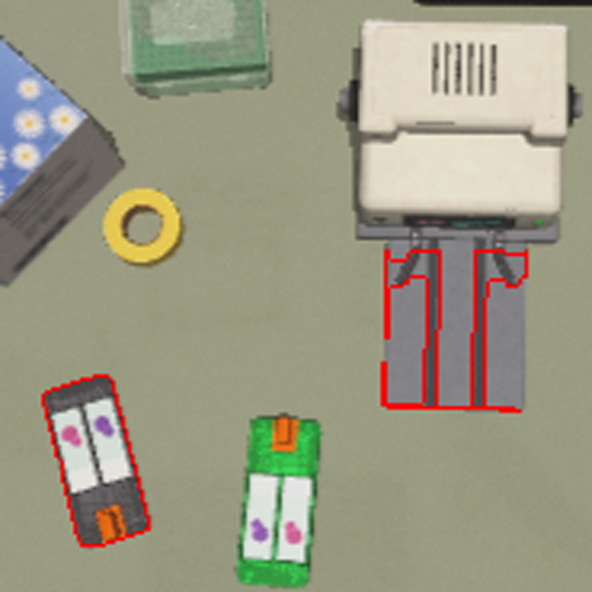

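Confirmed: the tray outlined at upper-left of the crop is the dark one (top pixel (155,233)), with its orange grip on the robot side. The green tray is the decoy. The deck outline is good. Estimates: tray centre (0.500, 0.293), yaw 17.4°; deck axis y = -0.034, yaw about -0.95°, front edge x = 0.5475. Moving above the tray now.

>>> play_rows(
  deltas=[1, 0.2, 0, -0.07, -0.07, 1, 0.4, 0, -0.14, -0.14, 1, 0.6, 0, -0.22, -0.21, 1, 0.8, 0, -0.29, -0.28, 1, 1, 0, -0.36, -0.3, 1, 1, 0, -0.36, -0.3, 1, 1, 0, -0.36, -0.3],
  force=25,
)

```text
clock: 0.8
position: [0.3939, 0.3778, 0.2355]
orientation: [-90.1, -0.0, 17.2]
wrist_force: [-0.7, 0.6, -0.0]
width: 0.0913
```

```bash
cat >> h.py <<'E'
def go(x,y,z,jaw=None):
    "shift shares from present pose; jaw = wanted world yaw of tool z"
    p,Rm=pose(); d=Rm.T@(np.array([x,y,z])-p)/.25
    t=None
    if jaw is not None:
        a=np.degrees(np.arctan2(Rm[1,2],Rm[0,2])); t=-((jaw-a+90)%180-90)/120
    print('at',p.round(4),'shares',d.round(3),'turn',t and round(t,4))
E
python3 - <<'E'
from h import *
go(.5,.293,.15,107.4)
E
```

```text
at [0.3939 0.3778 0.2355] shares [ 0.305  0.343 -0.449] turn -0.0019
```

>>> play_rows(
  deltas=[1, 0.15, 0.15, -0.22, 0, 1, 0.3, 0.3, -0.44, 0, 1, 0.305, 0.343, -0.449, -0.002, 1, 0.305, 0.343, -0.449, -0.002],
)

```text
clock: 1.2
position: [0.4979, 0.2935, 0.1465]
orientation: [-90.1, 0.3, 17.5]
wrist_force: [-0.9, 0.5, 0.8]
width: 0.0912
```

```bash
python3 - <<'E'
from h import *
im,K,M=shot('wrist','w1'); print(pose()[0],M.round(3).tolist())
im=cv2.imread('pics/w1.png');bg=im.astype(int)
for z,n in((.012,'tray'),):
    sat=cv2.cvtColor(im,cv2.COLOR_BGR2HSV)
    print([proj(p,K,M).round(0).tolist() for p in ((.417,.302,z),(.437,.238,z),(.583,.283,z),(.563,.348,z))])
E
```

```text
[0.49785106 0.29395433 0.14685423] [[-0.3, 0.928, 0.219, 0.437], [0.954, 0.293, 0.068, 0.275], [-0.001, 0.229, -0.973, 0.296], [0.0, 0.0, 0.0, 1.0]]
[[296.0, 109.0], [223.0, 109.0], [226.0, 262.0], [292.0, 262.0]]
```

View pics/w1.png

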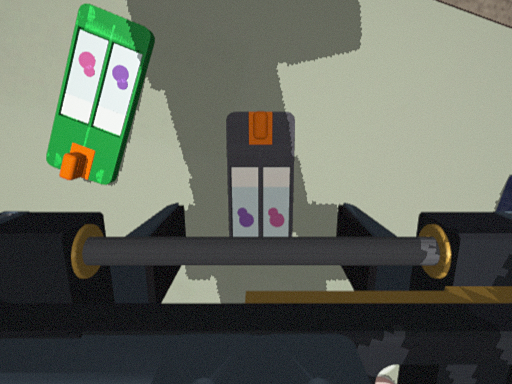

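The wrist view shows the tray between the open jaws: tail edge at row ~112 (cols 227–295), sides at cols ~231 and ~294 near row 230. It is almost centred.

```bash
python3 - <<'E'
from h import *
im,K,M=load('w1')
L=[cast(228,v,.012,K,M) for v in(130,)]+[cast(231,225,.012,K,M)]
Rr=[cast(295,130,.012,K,M),cast(292,225,.012,K,M)]
t=cast(261,112,.012,K,M)
for a in L+Rr+[t]: print(a.round(4))
m=[(L[i]+Rr[i])/2 for i in(0,1)]; d=m[1]-m[0]; yaw=np.degrees(np.arctan2(d[1],d[0]));print(yaw)
u=np.array([np.cos(np.radians(17.4)),np.sin(np.radians(17.4))])
c=t[:2]+.075*u; c2=np.mean(m,0)[:2]; n=np.array([-u[1],u[0]]); print('c from tail',c,'lateral diff',(c2-c)@n)
for i in(0,1):print(np.linalg.norm(L[i]-Rr[i]))
go(c[0],c[1],.027,107.4)
E
```

```text
[0.454  0.2481 0.012 ]
[0.5428 0.2768 0.012 ]
[0.4352 0.3076 0.012 ]
[0.5244 0.3351 0.012 ]
[0.4293 0.2725 0.012 ]
17.525431786618007
c from tail [0.50086342 0.29493563] lateral diff 0.0005951336778965166
0.06236420883794253
0.06114276022103854
at [0.4979 0.294  0.1469] shares [0.015 0.479 0.001] turn 0.0011
```

>>> play_rows(
  deltas=[1, 0.005, 0.18, 0, 0, 1, 0.005, 0.34, 0, 0, 1, 0.005, 0.44, 0, 0, 1, 0.005, 0.48, 0, 0, 1, 0.005, 0.48, 0, 0],
)

```text
clock: 1.75
position: [0.4978, 0.2974, 0.0298]
orientation: [-90.0, 0.1, 17.8]
wrist_force: [-0.1, -0.8, -0.2]
width: 0.0912
```

>>> play_rows(
  deltas=[0.6, 0, 0, 0, 0, 0.6, 0, 0, 0, 0, 0.6, 0, 0, 0, 0, 0.6, 0, 0, 0, 0, 0.6, 0, 0, 0, 0],
  force=25,
)

```text
clock: 2.25
position: [0.4997, 0.2964, 0.0314]
orientation: [-90.0, -0.1, 17.7]
wrist_force: [-0.3, -1.3, 7.1]
width: 0.0631
```

```bash
python3 - <<'E'
from h import *
for i in range(3):
    s=read_state();print(s['position'].round(4),s['wrist_force'].round(2),s['width'],s['orientation'].round(2)) 
    im,K,M=shot('wrist','w2')
E
```

```text
[0.4997 0.2964 0.0314] [-0.25 -1.3   7.14] 0.06314195718833211 [-90.01  -0.12  17.7 ]
[0.4997 0.2964 0.0314] [-0.07 -2.54  6.5 ] 0.06347002533276767 [-90.01  -0.12  17.7 ]
[0.4997 0.2964 0.0314] [ 0.41 -1.52  6.54] 0.06314662289650477 [-90.01  -0.11  17.7 ]
```

View pics/w2.png

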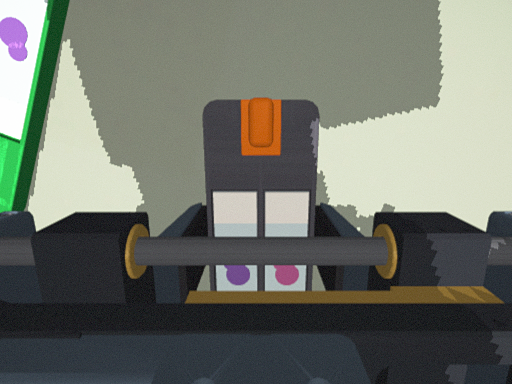

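The jaws hold the tray's sides (cols ~205–320), but at this height the grip is only a few mm deep. I'll open, go lower and grip again.

>>> play_rows(
  deltas=[1, 0, 0, 0, 0, 1, 0, 0, 0, 0, 1, 0, 0, 0, 0, 1, 0.004, 0.022, 0, 0, 1, 0.004, 0.022, 0, 0, 1, 0.004, 0.022, 0, 0],
)

```text
clock: 3.0
position: [0.4996, 0.2967, 0.0242]
orientation: [-90.0, 0.1, 17.7]
wrist_force: [1.3, 0.9, 0.6]
width: 0.091
```

>>> play_rows(
  deltas=[0.6, 0, 0, 0, 0, 0.6, 0, 0, 0, 0, 0.6, 0, 0, 0, 0, 0.6, 0, 0, 0, 0, 0.6, 0, 0, 0, 0],
  force=25,
)

```text
clock: 3.5
position: [0.4999, 0.2967, 0.0248]
orientation: [-90.0, -0.0, 17.7]
wrist_force: [-1.5, -0.7, 0.3]
width: 0.0641
```

>>> play_rows(
  deltas=[0.6, 0, -0.15, 0, 0, 0.6, 0, -0.3, 0, 0, 0.6, 0, -0.4, 0, 0, 0.6, 0, -0.4, 0, 0],
)

```text
clock: 3.9
position: [0.5018, 0.2979, 0.1281]
orientation: [-89.9, -0.4, 17.7]
wrist_force: [0.9, 0.4, -2.0]
width: 0.0637
```

```bash
python3 - <<'E'
from h import *
s=read_state();print(s['width'],s['wrist_force'])
go(.562,-.033,.125,89.05)
E
```

```text
0.0637051514594382 [ 0.93723498  0.36318924 -1.98222511]
at [0.5018 0.2979 0.1281] shares [-0.173  0.009 -1.334] turn 0.1553
```

>>> play_rows(
  deltas=[0.6, -0.02, 0, -0.1, 0.03, 0.6, -0.04, 0, -0.25, 0.06, 0.6, -0.06, 0, -0.4, 0.09, 0.6, -0.08, 0, -0.55, 0.12, 0.6, -0.1, 0, -0.7, 0.155, 0.6, -0.12, 0, -0.85, 0.155, 0.6, -0.14, 0, -0.95, 0.155, 0.6, -0.14, 0, -0.95, 0.155],
)

```text
clock: 4.7
position: [0.5377, 0.0568, 0.1227]
orientation: [-90.1, 0.2, -1.1]
wrist_force: [-0.4, 0.6, -2.6]
width: 0.0635
```

```bash
python3 - <<'E'
from h import *
go(.562,-.033,.125,89.05)
E
```

```text
at [0.5377 0.0568 0.1227] shares [ 0.104 -0.009 -0.357] turn -0.0014
```

>>> play_rows(
  deltas=[0.6, 0.03, 0.03, -0.12, 0, 0.6, 0.06, 0.08, -0.24, 0, 0.6, 0.09, 0.12, -0.33, 0, 0.6, 0.104, 0.14, -0.357, -0.001, 0.6, 0.104, 0.14, -0.357, -0.001, 0.6, 0.104, 0.14, -0.357, -0.001],
)

```text
clock: 5.3
position: [0.5627, -0.0287, 0.0891]
orientation: [-90.0, 0.1, -0.8]
wrist_force: [-0.6, -0.5, -3.1]
width: 0.0638
```

```bash
python3 - <<'E'
from h import *
s=read_state();print(s['position'],s['orientation'])
shot('wrist','w3'); shot('top','t3')
a=cv2.imread('pics/w3.png'); b=cv2.imread('pics/t3.png')[80:272,205:333]
b=cv2.resize(b,(256,384),interpolation=cv2.INTER_CUBIC)
cv2.imwrite('pics/c3.png',np.hstack([a,b]))
E
```

```text
[ 0.56271727 -0.02871955  0.08913448] [-8.99532552e+01  8.71535528e-02 -7.71095365e-01]
```

View pics/c3.png

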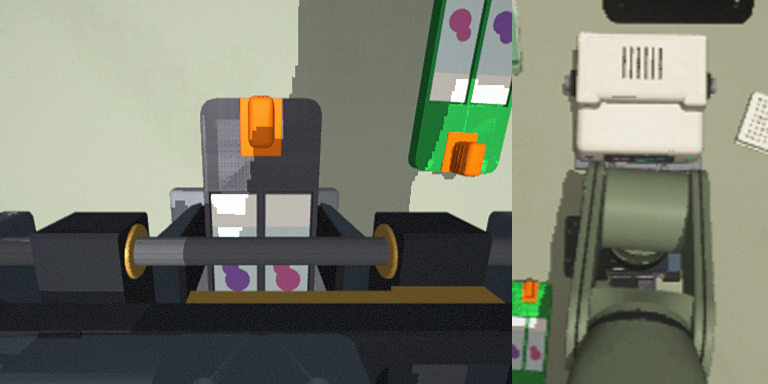

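Left: the wrist view shows the tray held square, tail edge at row ~98 (cols 202–321). The deck's front edge is behind it at row ~188, cols ~171 to ~341. The right half (top view) is hidden by the arm.

```bash
python3 - <<'E'
from h import *
im,K,M=load('w3')
g=cv2.cvtColor(im,cv2.COLOR_BGR2GRAY)
print('col175',g[175:205,185].tolist());print('col330',g[175:205,330].tolist())
print('row195 left',g[196,160:190].tolist());print('row right',g[196,325:355].tolist())
for u,v in((171,188),(341,188)):print('deck',cast(u,v,.018,K,M).round(4))
for u,v in((202,140),(321,140),(261.5,98)):print('tray',cast(u,v,.0763,K,M).round(4))
E
```

```text
col175 [206, 206, 206, 207, 206, 206, 206, 205, 210, 209, 207, 207, 155, 87, 95, 100, 136, 167, 172, 176, 176, 174, 177, 176, 173, 171, 166, 172, 175, 173]
col330 [121, 114, 123, 124, 124, 123, 117, 125, 122, 123, 124, 123, 103, 75, 72, 81, 91, 104, 106, 98, 102, 105, 103, 103, 103, 105, 101, 104, 106, 106]
row195 left [203, 204, 210, 207, 209, 206, 207, 207, 204, 195, 164, 164, 174, 179, 178, 179, 175, 176, 178, 174, 176, 174, 177, 176, 179, 174, 177, 176, 176, 174]
row right [103, 102, 102, 103, 102, 105, 100, 103, 101, 106, 104, 99, 94, 96, 114, 119, 124, 117, 123, 124, 119, 120, 118, 123, 123, 121, 122, 121, 123, 121]
deck [ 0.5474 -0.0955  0.018 ]
deck [0.5493 0.033  0.018 ]
tray [ 0.5082 -0.0587  0.0763]
tray [0.5091 0.005  0.0763]
tray [ 0.4871 -0.0266  0.0763]
```

>>> play_rows(
  deltas=[0.6, 0.05, 0.05, -0.012, 0.0015, 0.6, 0.1, 0.09, -0.023, 0.0015, 0.6, 0.1, 0.13, -0.023, 0.0015, 0.6, 0.1, 0.155, -0.023, 0.0015, 0.6, 0.1, 0.165, -0.023, 0.0015, 0.6, 0.1, 0.165, -0.023, 0.0015],
)

```text
clock: 6.0
position: [0.5874, -0.0357, 0.048]
orientation: [-90.0, 0.1, -1.0]
wrist_force: [0.8, -0.3, -2.0]
width: 0.0636
```

```bash
python3 - <<'E'
from h import *
shot('wrist','w4');im,K,M=load('w4')
go(.589,-.0345,.0428,89.05); print(read_state()['wrist_force'])
cv2.imwrite('pics/w4c.png',im[60:310])
E
```

```text
at [ 0.5878 -0.0358  0.0484] shares [0.005 0.022 0.005] turn -0.0001
[ 0.16922786 -0.95460558 -3.15167798]
```

View pics/w4c.png

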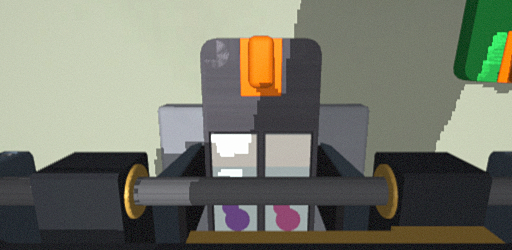

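The tray (cols 202–321) now hangs just above the deck (cols ~160–368, front edge at crop row ~106).

```bash
python3 - <<'E'
from h import *
im,K,M=load('w4'); g=cv2.cvtColor(im,cv2.COLOR_BGR2GRAY)
print(g[182,152:172].tolist(),g[182,360:380].tolist()); print(g[155:180,185].tolist())
for u,v,z in((161,182,.018),(368,182,.018),(202,130,.0356),(321,130,.0356),(261.5,98,.0356),(185,169,.018)):print(cast(u,v,z,K,M).round(4))
E
```

```text
[205, 208, 209, 208, 207, 201, 173, 153, 161, 168, 174, 179, 178, 180, 180, 176, 175, 177, 177, 175] [103, 102, 104, 99, 104, 107, 96, 94, 98, 118, 126, 121, 120, 121, 124, 121, 125, 121, 119, 122]
[208, 208, 206, 207, 206, 204, 207, 211, 176, 113, 86, 93, 144, 170, 173, 172, 177, 176, 178, 174, 176, 174, 172, 175, 173]
[ 0.5588 -0.0956  0.018 ]
[0.561  0.0311 0.018 ]
[ 0.5275 -0.0652  0.0356]
[ 0.5286 -0.0021  0.0356]
[ 0.5118 -0.0334  0.0356]
[ 0.551  -0.0803  0.018 ]
```

>>> play_rows(
  deltas=[0.6, 0, 0.012, 0.004, 0, 0.6, 0, 0.018, 0.004, 0, 0.6, 0, 0.02, 0.004, 0, 0.6, 0, 0.02, 0.004, 0],
)

```text
clock: 6.45
position: [0.5881, -0.0349, 0.0434]
orientation: [-90.0, 0.0, -1.0]
wrist_force: [-0.1, 0.2, -2.7]
width: 0.0636
```

>>> play_rows(
  deltas=[0.6, 0, 0.004, 0, 0, 0.6, 0, 0.006, 0, 0, 0.6, 0, 0.006, 0, 0],
)

```text
clock: 6.75
position: [0.5884, -0.0349, 0.0428]
orientation: [-90.0, -0.0, -1.0]
wrist_force: [-3.2, 1.1, 4.8]
width: 0.0638
```

On the deck. Sliding forward, still gripped, into the rails.

>>> play_rows(
  deltas=[0.6, 0.02, -0.003, 0, 0, 0.6, 0.04, -0.003, 0, 0, 0.6, 0.06, -0.003, 0, 0, 0.6, 0.08, -0.003, 0, 0, 0.6, 0.1, -0.003, 0, 0, 0.6, 0.1, -0.003, 0, 0],
)

```text
clock: 7.35
position: [0.6145, -0.0354, 0.0428]
orientation: [-90.0, -0.1, -1.0]
wrist_force: [-0.7, 1.3, 3.8]
width: 0.0637
```

>>> play_rows(
  deltas=[0.6, 0.02, 0, 0, 0, 0.6, 0.04, 0, 0, 0, 0.6, 0.06, 0, 0, 0, 0.6, 0.08, 0, 0, 0, 0.6, 0.08, 0, 0, 0],
)

```text
clock: 7.85
position: [0.634, -0.0357, 0.0428]
orientation: [-90.0, -0.1, -1.0]
wrist_force: [-2.6, -0.0, 3.2]
width: 0.0641
```

>>> play_rows(
  deltas=[1, 0, 0, 0, 0, 1, 0, 0, 0, 0, 1, 0, 0, 0, 0, 1, 0, -0.1, 0, 0, 1, 0, -0.25, 0, 0, 1, 0, -0.25, 0, 0],
)

```text
clock: 8.45
position: [0.6366, -0.0359, 0.1102]
orientation: [-90.0, -0.6, -1.0]
wrist_force: [0.8, 0.5, 0.5]
width: 0.0916
```

>>> play_rows(
  deltas=[0, -0.15, 0, 0, 0, 0, -0.3, 0, 0, 0, 0, -0.42, 0, 0, 0, 0, -0.46, 0, 0, 0, 0, -0.46, 0, 0, 0, 0, -0.46, 0, 0, 0, 0, -0.46, 0, 0, 0],
)

```text
clock: 9.15
position: [0.52, -0.0338, 0.1052]
orientation: [-90.0, -0.1, -1.0]
wrist_force: [0.4, -0.8, 0.6]
width: 0.0378
```

```bash
python3 - <<'E'
from h import *
shot('wrist','w5');shot('scene','s5');s=read_state();print(s['width'])
go(.518,-.033,.045,89.05)
a=cv2.imread('pics/w5.png');b=cv2.imread('pics/s5.png')[130:250,220:360]
cv2.imwrite('pics/c5.png',np.hstack([a[:,:360],cv2.resize(b,(440,384),interpolation=cv2.INTER_CUBIC)]))
E
```

```text
0.029768705963430103
at [ 0.5195 -0.0338  0.1051] shares [-0.006  0.24   0.003] turn -0.0002
```

View pics/c5.png

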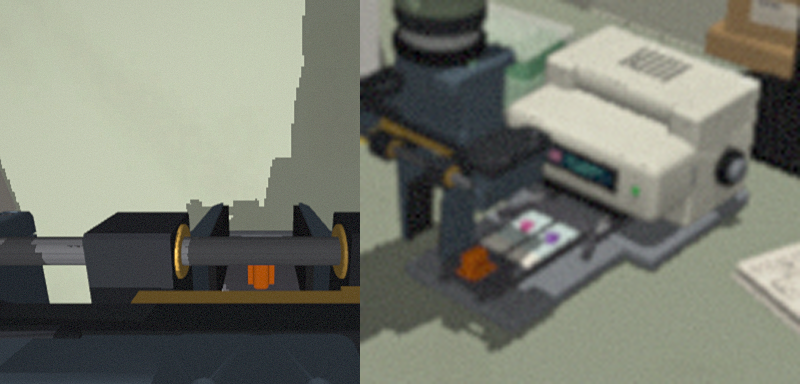

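Right: the tray lies flat on the deck, its nose between the flares at the head's edge and the orange fin at the front. Left: the fin is at (260,275), centred between the closing fingers. Next I lower the closed fingers behind the tail.

>>> play_rows(
  deltas=[0, 0, 0, 0, 0, 0, 0, 0, 0, 0, 0, 0, 0.1, 0.002, 0, 0, 0, 0.2, 0.002, 0, 0, 0, 0.24, 0.002, 0, 0, 0, 0.24, 0.002, 0],
)

```text
clock: 9.85
position: [0.5173, -0.0331, 0.044]
orientation: [-90.0, 0.2, -1.0]
wrist_force: [-0.1, 0.5, -0.6]
width: 0.0002
```

>>> play_rows(
  deltas=[0, 0.02, 0, 0, 0, 0, 0.04, 0, 0, 0, 0, 0.06, 0, 0, 0, 0, 0.07, 0, 0, 0, 0, 0.07, 0, 0, 0],
)

```text
clock: 10.35
position: [0.5365, -0.0335, 0.0456]
orientation: [-90.0, -0.1, -1.0]
wrist_force: [0.4, 0.4, -0.0]
width: 0.0003
```

>>> play_rows(
  deltas=[0, 0.02, 0, 0, 0, 0, 0.04, 0, 0, 0, 0, 0.055, 0, 0, 0, 0, 0.07, 0, 0, 0, 0, 0.085, 0, 0, 0, 0, 0.1, 0, 0, 0],
)

```text
clock: 10.95
position: [0.5577, -0.0338, 0.0448]
orientation: [-90.0, 0.5, -1.0]
wrist_force: [-12.2, -0.6, 8.6]
width: 0.0007
```

>>> play_rows(
  deltas=[0, 0.015, 0, 0, 0, 0, 0.03, 0, 0, 0, 0, 0.045, 0, 0, 0, 0, 0.06, 0, 0, 0],
)

```text
clock: 11.35
position: [0.5702, -0.0339, 0.0448]
orientation: [-90.0, 0.7, -1.0]
wrist_force: [-12.9, 0.1, 10.9]
width: 0.0007
```

>>> play_rows(
  deltas=[0, 0.015, 0, 0, 0, 0, 0.03, 0, 0, 0, 0, 0.045, 0, 0, 0, 0, 0.06, 0, 0, 0],
)

```text
clock: 11.75
position: [0.5862, -0.0341, 0.0448]
orientation: [-90.0, 0.6, -1.0]
wrist_force: [-12.0, 1.2, 9.2]
width: 0.0006
```

>>> play_rows(
  deltas=[0, 0, -0.008, 0, 0, 0, 0, -0.008, 0, 0, 0, 0, -0.008, 0, 0],
)

```text
clock: 12.05
position: [0.5881, -0.0341, 0.0459]
orientation: [-90.0, 0.4, -1.0]
wrist_force: [-5.3, 0.8, -0.6]
width: 0.0005
```

>>> play_rows(
  deltas=[0, 0.015, 0, 0, 0, 0, 0.03, 0, 0, 0, 0, 0.04, 0, 0, 0],
)

```text
clock: 12.35
position: [0.5981, -0.0341, 0.0457]
orientation: [-89.9, 0.4, -1.0]
wrist_force: [-6.2, 1.0, -0.8]
width: 0.0004
```

>>> play_rows(
  deltas=[0, 0.012, 0, 0, 0, 0, 0.024, 0, 0, 0, 0, 0.036, 0, 0, 0, 0, 0.048, 0, 0, 0],
)

```text
clock: 12.75
position: [0.6101, -0.0342, 0.0457]
orientation: [-89.9, 0.4, -1.0]
wrist_force: [-6.3, 2.2, 0.0]
width: 0.0002
```

>>> play_rows(
  deltas=[0, 0.008, 0, 0, 0, 0, 0.016, 0, 0, 0, 0, 0.016, 0, 0, 0],
)

```text
clock: 13.05
position: [0.6146, -0.0342, 0.0457]
orientation: [-89.9, 0.3, -1.0]
wrist_force: [-7.1, 2.3, -1.2]
width: 0.0004
```

>>> play_rows(
  deltas=[0, 0.008, 0, 0, 0, 0, 0.016, 0, 0, 0, 0, 0.016, 0, 0, 0],
)

```text
clock: 13.35
position: [0.6183, -0.0341, 0.0457]
orientation: [-89.9, 0.4, -1.0]
wrist_force: [-5.6, 1.2, -1.0]
width: 0.0006
```

>>> play_rows(
  deltas=[0, 0.008, 0, 0, 0, 0, 0.008, 0, 0, 0],
)

```text
clock: 13.55
position: [0.6201, -0.0341, 0.0456]
orientation: [-89.9, 0.4, -1.0]
wrist_force: [-6.3, 2.9, 0.2]
width: 0.0007
```

>>> play_rows(
  deltas=[0, 0.008, 0, 0, 0, 0, 0.008, 0, 0, 0],
)

```text
clock: 13.75
position: [0.6219, -0.0341, 0.0456]
orientation: [-89.9, 0.4, -1.0]
wrist_force: [-6.6, 2.6, -0.9]
width: 0.0006
```

>>> play_rows(
  deltas=[0, 0.008, 0, 0, 0, 0, 0.008, 0, 0, 0],
)

```text
clock: 13.95
position: [0.6231, -0.034, 0.0454]
orientation: [-89.9, 0.5, -1.0]
wrist_force: [-8.3, 2.3, 0.1]
width: 0.0006
```

>>> play_rows(
  deltas=[0, 0.008, 0, 0, 0, 0, 0.008, 0, 0, 0],
)

```text
clock: 14.15
position: [0.6233, -0.034, 0.0449]
orientation: [-89.9, 0.8, -1.0]
wrist_force: [-10.8, 2.1, 0.7]
width: 0.0004
```

Stalled at TCP x≈0.623 with the force rising, which fits the stop (nose about 81 mm in). Pressing firmer in small steps.

>>> play_rows(
  deltas=[0, 0.008, -0.002, 0, 0, 0, 0.012, -0.002, 0, 0, 0, 0.012, -0.002, 0, 0],
)

```text
clock: 14.45
position: [0.6238, -0.0339, 0.045]
orientation: [-89.9, 1.1, -1.0]
wrist_force: [-16.3, 2.8, 2.9]
width: 0.0007
```

>>> play_rows(
  deltas=[0, 0.006, -0.002, 0, 0, 0, 0.012, -0.002, 0, 0, 0, 0.012, -0.002, 0, 0],
)

```text
clock: 14.75
position: [0.6244, -0.0338, 0.0451]
orientation: [-89.9, 1.4, -1.0]
wrist_force: [-20.5, 2.5, 4.8]
width: 0.0005
```

Pressed at about 20 N with roughly 1–2 mm of buffer travel, so it is firmly home. Backing off.

>>> play_rows(
  deltas=[0, 0, 0, 0, 0, 0, -0.02, 0, 0, 0, 0, -0.05, 0, 0, 0, 0, -0.12, 0, 0, 0, 0, -0.24, 0, 0, 0, 0, -0.32, -0.1, 0, 0, 0, -0.4, -0.3, 0, 0, 0, -0.4, -0.4, 0, 0],
)

```text
clock: 15.55
position: [0.5347, -0.0337, 0.1509]
orientation: [-90.0, -0.2, -1.0]
wrist_force: [1.0, 0.7, -0.0]
width: 0.0002
```

>>> play_rows(
  deltas=[0, -0.1, -0.15, 0.2, 0, 0, -0.2, -0.3, 0.4, 0, 0, -0.3, -0.3, 0.6, 0, 0, -0.4, -0.3, 0.8, 0, 0, -0.4, -0.3, 1, 0, 0, -0.4, -0.3, 1, 0],
)

```text
clock: 16.15
position: [0.4394, 0.2209, 0.2245]
orientation: [-89.8, -0.3, -0.9]
wrist_force: [0.5, 1.1, -0.6]
width: 0.0001
```

```bash
python3 - <<'E'
from h import *
a=shot('top','t6');b=shot('scene','s6')
a,K,M=load('t6');b,K2,M2=load('s6')
hsv=cv2.cvtColor(a,cv2.COLOR_BGR2HSV);m=cv2.inRange(hsv,(3,150,120),(20,255,255));m[:,:240]=0;m[:,300:]=0
ys,xs=np.nonzero(m[150:230]);ys+=150
print(len(xs), len(xs) and (cast(xs.mean(),ys.mean(),.05,K,M),cast(xs.mean(),ys.max(),.05,K,M)))
s=read_state();print(s['position'],s['wrist_force'])
a=cv2.resize(a[80:240,200:333],(320,384),interpolation=cv2.INTER_CUBIC);b=cv2.resize(b[120:250,210:370],(472,384),interpolation=cv2.INTER_CUBIC)
cv2.imwrite('pics/c6.png',np.hstack([a,b]))
E
```

```text
80 (array([ 0.65159532, -0.03256248,  0.05      ]), array([ 0.63828883, -0.03256963,  0.05      ]))
[0.43946291 0.22268162 0.22421806] [ 0.56849085 -0.3717942  -0.81082076]
```

View pics/c6.png

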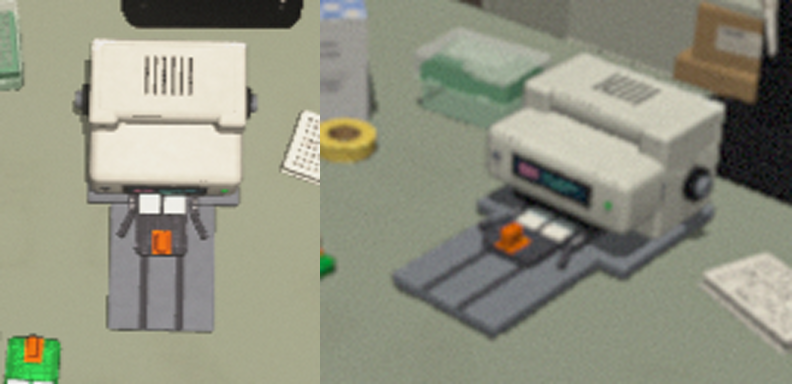

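The tray sits straight between the rails. Its orange fin is at (162,242) in the left half, facing front, and the tail measures x≈0.638, which matches where the push ended. The green decoy, tape and plate look unmoved, and the arm is clear.

```bash
python3 -c "
from h import *
print(close_job())"
```

```text
the job is handed in; nothing more can be done
None
```

The dark tray is loaded in the imager with its orange grip to the front, pressed home against what I felt as the stop, and I handed the job in at about 16 s. No verdict was reported.

**What I did:** I gripped the tray across its width and set it flat on the deck, plain end first. I slid it between the rails while still holding it, then let go and pushed on its tail with closed fingers.

**How the stop felt:** the tray slid with a steady drag of about 6 N and stalled at TCP x≈0.623, which puts its nose about 80 mm in. I pressed to about 20 N, roughly 14 N above the drag. It gave a further 1 mm or so, and then I backed off.

**Last checks:**
- **Position:** the top camera shows the tray straight between the rails with its tail at x≈0.638. That matches where the push ended, so it did not spring back noticeably.
- **Surroundings:** the arm was clear. The green tray, the tape and what could be seen of the white plate looked unmoved; I did not check the slide box.

**What did not go smoothly:**
- The first grasp was too shallow, so I opened and gripped again lower.
- During part of the push the fingertips rubbed the deck with about 10 N until I raised them slightly.
- The stop felt stiffer than described, about 8 N/mm against 5. I put this down to noisy readings and friction. The stop itself cannot be seen, so fully home rests on the force readings and the stalled position.

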